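Humidity check of the pearl case through its probe port

ROBOT

A 6-joint arm with a two-finger parallel gripper is mounted at the origin on the work surface. World frame = base frame: x ahead of the robot, y to its left, z up, the work surface at z = 0. Lengths are in mm, angles in rad, forces in N, time in s.
With the tool pointing down it reaches from about 275 to 825 mm from the base axis. Payload 5.2 kg.
Tool frame: the origin (TCP) lies at the very end of the fingers, on their centre line; the grasp point (between the pads) lies 19 mm behind it; z points along the fingers, y is the line along which they close (so a half turn about z gives the same grasp; the last joint's range is limited). The gripper opens to 93 mm and grips with 3 to 60 N. Pads are 15 mm wide; open, the fingers measure 128 mm over their backs; the gripper's body (75 mm by 188 mm) begins 65 mm behind the grasp point.
Start: joints at [-1.492, 0.259, 1.535, -0, 1.348, -0.203], TCP at [152.968, -528.305, 218.653] pointing down, gripper open.
Joint ranges: [-3.14, 3.14], [-0.91, 2.08], [0.19, 2.58], [-1.22, 4.36], [0.22, 2.71], [-3.12, 3.12]. Speed limits (rad/s): [2.57, 2.57, 3.14, 3.14, 3.14, 3.14].

INTERFACE

Orientations are given as [roll, pitch, yaw] about the fixed x, y, z axes, in that order (R = Rz(yaw) Ry(pitch) Rx(roll)).
In Python, from bench import robot gives the robot as it stands. The module is installed in compiled form; this text tells all that it offers. Calls block until the motion is done:
- robot.move_ptp(position, orientation): joint-space move of the TCP to a pose.
- robot.move_linear(position, ori=None, speed=150, f_stop=None): straight line of the TCP; ori=None keeps the orientation; speed is the mean speed in mm/s. With f_stop (N) it stops when the force on the tool has changed by that much, and returns True; else False.
- robot.move_j(angles): joint-space move.
- robot.move_gripper(opening): opening from 0.0 (shut) to 1.0 (fully open); the grip force is fixed at half the most; returns when the fingers have stopped.
- robot.sleep(seconds).
- robot.inverse_kinematics(position, orientation): joint angles nearest the present ones, or None.
- robot.get_image(name): name is "scene" or "side" or "wrist"; returns a dict with "img" (480x640x3 uint8, blue, green, red), "fovy" (degrees; the focal length in pixels is half the picture's height over the tangent of half this angle, whatever the lens; pixels are square), "cx", "cy" (the principal point, pixels), "eye" and "orientation" of the camera in the world. Camera axes: x right, y down, z forward; pixel columns grow to the right and rows downward; lengths in mm; the calibration is good to about 2 mm. A picture is of the moment at which its call begins. There is no depth.
A pose or a line that the arm cannot do raises robot.MotionError and nothing moves.
- robot.hand_in(): hands the job in; it is judged then, once.
Readings, each from a call of its own:
- robot.current_t(): time.
- robot.current_qpos(): joint angles.
- robot.current_joint_vel(): joint speeds.
- robot.current_joint_efforts(): joint torques, N m.
- robot.current_tcp_pos(): TCP position.
- robot.current_eef_rot(): TCP orientation.
- robot.current_contact_force(): force on the tool from outside, world axes, zero at the start.
- robot.current_ft_torque(): the same for the moment, N m.
- robot.current_gripper_width(): opening from 0.0 (shut) to 1.0 (fully open).
- robot.current_finger_force(): force on a finger pad.
Only numpy, scipy, OpenCV 4.12 (cv2) and the standard library are available. Lean on these libraries where they do the work, as an engineer would, in place of code of your own. Each camera call takes 0.05 s, during which the arm holds its last target. There are 200 camera calls.

TASK

Check the humidity in the pearl case with the reference wand: first swing the cover of the case's probe port well aside so that the bore is open, then take the wand out of its stand and lower it sensor first, upright, through the port until the orange depth mark on its shaft is level with the port's rim. The wand must never touch the case, so hold it centred in the bore, and finish while still holding it there steadily for the reading. Leave the jewellery and everything else on the table and on the case where it is.

Things in the scene. Friction and masses are not known exactly. Their poses are not given: they have to be found in the camera images.
- case: The pearl case: low glass display case on a dark wood plinth, 240 (x) x 300 (y) x 84 mm high, fixed. Origin: centre of its underside; x points away from the robot at yaw 0. The top is clear glass but for a 64 mm wide aluminium service strip along the front (-x) edge; from -y to +y it carries a brass dial hygrometer, the probe port and a small lock.
- port (a point): Centre of the upper rim of the probe port: a dark steel collar in the service strip, 38 mm outer diameter, with a vertical bore 24 mm in diameter and 26 mm deep that opens into the air of the case (free down to 30 mm above the table). The rim is 92 mm above the table, 8 mm above the strip. It lies at x -88, y +30 mm in the case's frame.
- cover (a joint): Swing cover of the port, rad: 0 covers the bore squarely; grows anticlockwise seen from above (the knob starts on the case's -y side of the pivot and goes round towards its +x, out over the glass), stop at 1.7. The bore is wholly uncovered from about 0.85. It may start up to 0.25 ajar, turns easily (under 1 N at the knob) and stays where it is left.
- cover_knob (a point): Centre of the top face of the cover's upright brass knob: a plain cylinder 14 mm in diameter, 22 mm tall, standing on the middle of the black cover disc (34 mm diameter, 4 mm thick, upper face 96.5 mm above the table). The knob's top is 118.5 mm above the table.
- cover_pivot (a point): Point on the cover's vertical pivot axis, 36 mm from the port's axis in the case's +y direction and 36 mm from the knob's axis; 96.5 mm above the table. Fixed to the case.
- stand: Desk stand of the wand, fixed: marble disc 84 mm in diameter and 12 mm thick with an upright brass tube, 34 mm outer diameter, bore 17 mm, rim 116 mm above the table. Origin: centre of its underside.
- wand: Reference humidity wand, about 140 g. Steel shaft 12 mm in diameter, 100 mm long, black sensor cap at its lower end; above it a white round handle 28 mm in diameter, 100 mm long, small display on one side. Origin: centre of the tip's end face; z runs up the axis (handle z 100 to 200 mm, centre of mass about z 140). It starts hanging upright in the stand, tip 16 mm above the table.
- wand_grip (a point): Point on the wand's axis inside the handle, 160 mm above the tip (176 mm above the table at the start, the handle's top at 216 mm): a good place to grip. The handle's lower shoulder rests on the rim of the stand's tube and the shaft has about 2 mm of play all round in it; the wand lifts straight up, tip clear of the tube after 100 mm, and hangs true.
- wand_mark (a point): Centre of the orange depth mark, a 3 mm band round the shaft on the wand's axis, 50 mm above the tip.
- box_a: Bystander: open pink jewellery box 76 x 76 x 34 mm, loose on the table. Origin: centre of its underside.
- box_b: Bystander: like box_a.
- box_c: Bystander: pink jewellery box 64 x 64 x 30 mm, loose, standing on the glass of the pearl case. Origin: centre of its underside.
- tbar: Bystander: brass T-bar earring stand, round foot 90 mm in diameter, crossbar 98 mm long along its y, 168 mm high, loose. Origin: centre of its underside. The wand's stand and this one may be on either side of the case.
- candle: Bystander: jar candle 80 mm in diameter, 96 mm high, loose. Origin: centre of its underside.
- cards: Bystander: stack of picture cards 105 x 148 x 24 mm, loose. Origin: centre of its underside.
- loupe: Bystander: closed folding loupe, 32 mm round with a 40 mm steel cover along its +x, 14 mm high, loose. Origin: centre of the round part's underside.

How it is judged:
By the outcome, as a careful person would: the job done as asked, in the order asked, and still so for the second after the job is handed in, while the arm keeps its last pose, push and grip.
It also fails if it takes over 58 s, if anything falls off the work surface, if the arm or the gripper's body presses on something with over 40 N, if the wrist force passes 120 N, or if a joint passes its speed limit or range.

## Working session

There is one attempt and no reset: what is moved stays moved. The work goes in short steps, each a Python script; the robot and the scene stay as the last script left them, time stands still between calls to the robot, and variables do not carry over. Pictures are saved under pics/ and viewed, at most 10 in all, crops included, and the job is handed in when it is done.

```bash
mkdir -p pics; cat > h.py <<'E'
import numpy as np, cv2
from bench import robot
from scipy.spatial.transform import Rotation as Rn
def rot(o):
    o=np.array(o,float)
    if o.shape==(3,3): return o
    if o.size==4: return Rn.from_quat(o).as_matrix()
    return Rn.from_euler('xyz',o).as_matrix()
def shot(n,f):
    d=robot.get_image(n); cv2.imwrite('pics/%s.png'%f,d['img']); np.save('pics/%s.npy'%f,d,allow_pickle=True); return d
def load(f): return np.load('pics/%s.npy'%f,allow_pickle=True).item()
def foc(d): return d['img'].shape[0]/2/np.tan(np.radians(d['fovy'])/2)
def ray(d,u,v):
    f=foc(d); r=rot(d['orientation'])@np.array([(u-d['cx'])/f,(v-d['cy'])/f,1]); return np.array(d['eye'],float),r/np.linalg.norm(r)
def onz(d,u,v,z):
    e,r=ray(d,u,v); return e+r*(z-e[2])/r[2]
def proj(d,p):
    q=rot(d['orientation']).T@(np.array(p,float)-d['eye']); f=foc(d); return q[:2]/q[2]*f+[d['cx'],d['cy']]
def tri(rays):
    A=np.zeros((3,3));b=np.zeros(3)
    for e,r in rays:
        P=np.eye(3)-np.outer(r,r);A+=P;b+=P@e
    x=np.linalg.solve(A,b); return x,[np.linalg.norm((np.eye(3)-np.outer(r,r))@(x-e)) for e,r in rays]
E
python3 - <<'E'
from h import *
for n in('scene','side','wrist'):
    d=shot(n,n+'0'); print(n,d['fovy'],d['cx'],d['cy'],d['eye'],d['orientation'])
print(robot.current_eef_rot(),robot.current_t())
E
```

```text
scene 57.31590535430555 321.0577749342165 254.91751221992916 [ 880.39165253 -526.92044424 1006.71113955] [-2.50336722 -0.00811622  0.61168166]
side 53.29937406158084 324.21486511502 249.2547124349909 [441.85993175 791.55765905 898.48153482] [-2.33427975  0.01953624 -3.07485784]
wrist 68.56343348021281 317.5819341059922 241.71449406241683 [ 227.21677341 -506.48288713  383.36487247] [ 2.85686253e+00  1.53199303e-03 -1.28898241e+00]
[-3.14022240e+00 -2.61423996e-04  2.81786899e-01] 0.15
```

View pics/scene0.png

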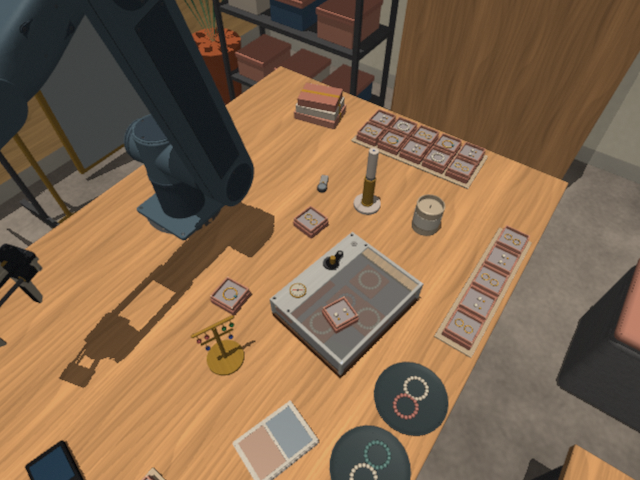

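View pics/side0.png

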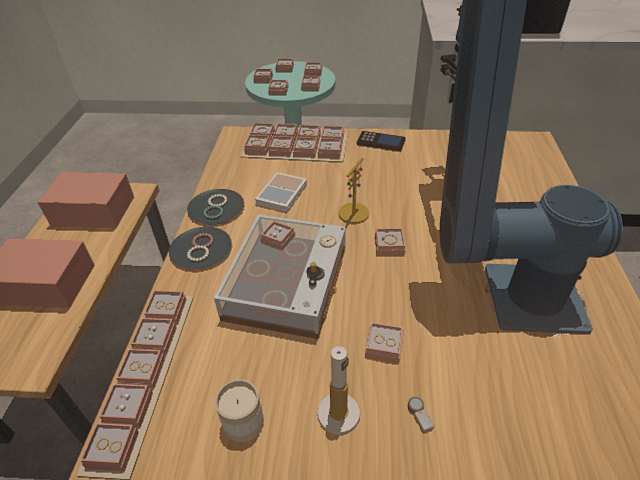

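The scene view shows the case around (347,300), the port cover with its knob at about (335,258), the wand top at (374,150) and the T-bar at (225,350). The side view shows the knob at about (313,266), the wand top at (339,350), and the case strip from (335,230) to (300,320).

```bash
python3 - <<'E'
from h import *
def crop(f,x,y,w,h,s): return cv2.resize(load(f)['img'][y:y+h,x:x+w],None,fx=s,fy=s,interpolation=cv2.INTER_CUBIC)
a=crop('scene0',270,225,100,75,4); b=crop('side0',270,210,100,75,4)
c=crop('scene0',335,140,100,75,4); d=crop('side0',290,340,100,75,4)
cv2.imwrite('pics/c1.png',np.vstack([np.hstack([a,b]),np.hstack([c,d])]))
E
```

```text
(no output)
```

View pics/c1.png

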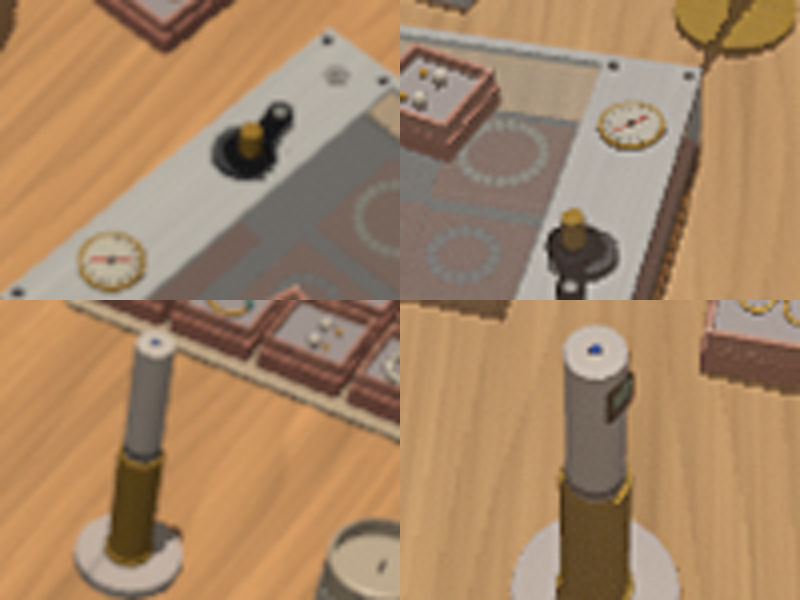

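The crops show the wand top at scene (373.7,150.6) / side (339,352.7). The knob top is at scene (332.6,256.3) / side (313.3,263.2), the pivot boss at scene (340,252.5) / side (312.5,282.5), and the case's front corners at scene (352.5,232.5) / side (344.2,226.7).

```bash
python3 - <<'E'
from h import *
s,d,w=load('scene0'),load('side0'),load('wrist0')
for n,a,b in (('wandtop',(373.7,150.6),(339,352.7)),('knobtop',(332.6,256.3),(313.3,263.2)),('pivot',(340,252.5),(312.5,282.5))):
    print(n,*tri([ray(s,*a),ray(d,*b)]))
print('corners +y,-y',onz(s,352.5,232.5,84),onz(d,344.2,226.7,84),onz(s,271,297,84))
R=rot(robot.current_eef_rot()); p=np.array(robot.current_tcp_pos())
print('cam in tool',R.T@(np.array(w['eye'])-p)); print(R.T@rot(w['orientation']))
print(proj(s,[523,166,96]))
E
```

```text
wandtop [461.58987238 330.59494568 215.30622331] [np.float64(0.5269189226212204), np.float64(0.5269189226212146)]
knobtop [533.89472899  28.65556932 120.23840579] [np.float64(0.8406534089415123), np.float64(0.8406534089417396)]
pivot [533.27760843  65.49766691  95.46124316] [np.float64(0.5863075756207179), np.float64(0.5863075756208209)]
corners +y,-y [519.60226215 149.49454683  84.        ] [ 468.4391999  -143.26524092   84.        ] [ 467.30359829 -137.65880061   84.        ]
cam in tool [ 7.73568687e+01 -1.16704912e-01 -1.65313817e+02]
[[ 2.66194315e-05 -9.59664019e-01 -2.81149374e-01]
 [ 9.99999987e-01  7.10204156e-05 -1.47737502e-04]
 [ 1.61745710e-04 -2.81149367e-01  9.59664008e-01]]
[357.12134758 226.41881005]
```

```bash
python3 - <<'E'
from h import *
P=np.pi
p=robot.current_tcp_pos()
robot.move_linear([p[0],p[1],290])
robot.move_ptp([530,60,250],[P,0,P/2]); robot.sleep(.2); shot('wrist','w1')
robot.move_linear([530,-40,250]); robot.sleep(.2); shot('wrist','w2')
robot.move_ptp([500,310,330],[P,0,2.44]); robot.sleep(.2); shot('wrist','w3')
robot.move_linear([440,260,330]); robot.sleep(.2); shot('wrist','w4')
print(robot.current_t(),robot.current_tcp_pos(),robot.current_eef_rot())
cv2.imwrite('pics/q1.png',cv2.resize(np.vstack([np.hstack([load(a)['img'] for a in ('w1','w2')]),np.hstack([load(a)['img'] for a in ('w3','w4')])]),(800,600),interpolation=cv2.INTER_AREA))
s=load('w1')
for f in('w1','w2'): print([proj(load(f),q) for q in([533.9,28.7,118.5],[533.3,65.5,96.5])])
for f in('w3','w4'): print(proj(load(f),[461.6,330.6,216]))
E
```

```text
7.0917 [440.45495958 260.32477544 329.59712655] [-3.14110691e+00 -3.65844463e-04  2.44021379e+00]
[array([322.90813393, 265.03201937]), array([322.05690027, 219.4822957 ])]
[array([323.63340674, 151.71447293]), array([322.78031644, 106.05624808])]
[307.7425509  184.96842826]
[402.58911531 203.25411558]
```

View pics/q1.png

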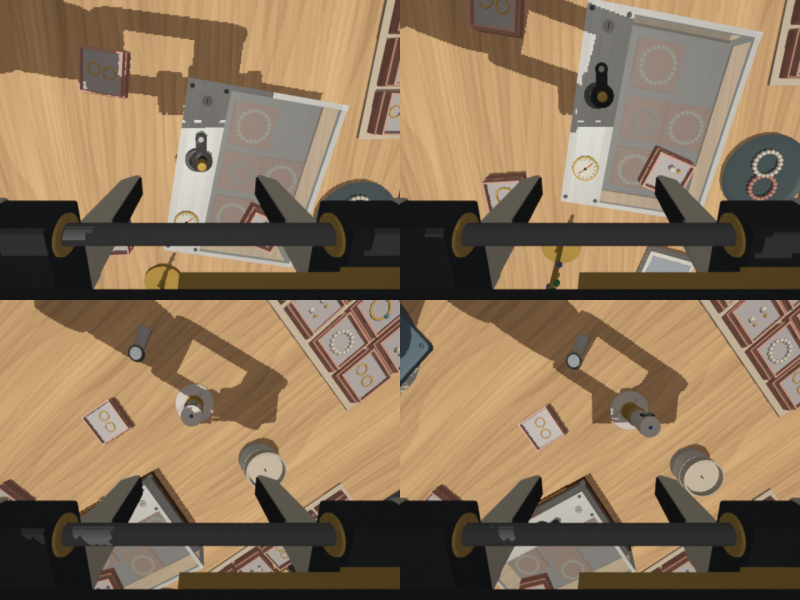

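The wrist views agree with the triangulation. In w1 the knob is at (322,267) and the pivot at (322,220); the wand top is at (307,187) in w3 and (400,205) in w4. I'll enlarge these to measure them more exactly.

```bash
python3 - <<'E'
from h import *
def crop(f,x,y,w,h,s): return cv2.resize(load(f)['img'][y:y+h,x:x+w],None,fx=s,fy=s,interpolation=cv2.INTER_CUBIC)
cs=[crop('w1',270,200,100,75,4),crop('w2',270,90,100,75,4),crop('w3',260,150,100,75,4),crop('w4',350,160,100,75,4)]
cv2.imwrite('pics/c2.png',np.vstack([np.hstack(cs[:2]),np.hstack(cs[2:])]))
E
```

```text
(no output)
```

View pics/c2.png

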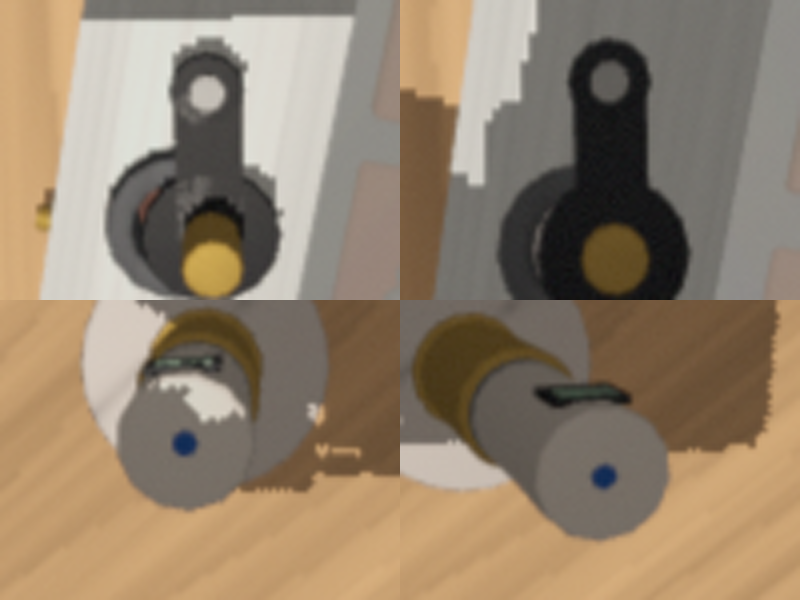

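The crops give the knob at w1 (323,267.3) / w2 (323.5,154.3) and the pivot screw at (321.6,223) / (322.1,110). The wand top is at w3 (306.2,185.3) / w4 (400.4,203.6), with its display facing up in the image, perpendicular to the closing line. Next I swing the cover.

```bash
cat > meas.py <<'E'
from h import *
s,d=load('scene0'),load('side0'); w=[load('w%d'%i) for i in(1,2,3,4)]
S={'wandtop':((373.6,150.5),(338.9,352.6),None,None,(306.2,185.3),(400.4,203.6)),
'knob':((332.5,256.2),(313.2,263.1),(323,267.3),(323.5,154.3),None,None),
'pivot':((339.9,252.4),(312.4,282.4),(321.6,223),(322.1,110),None,None)}
res={}
for n,v in S.items():
    al=[ray(c,*q) for c,q in zip([s,d]+w,v) if q]
    x,e=tri(al); xw,ew=tri(al[2:]); res[n]=x; print(n,x.round(1),np.round(e,1),'wrist only',xw.round(1),np.round(ew,1))
E
python3 - <<'E'
from meas import *
P=np.pi
piv=res['pivot']; k=res['knob']; v=(k-piv)[:2]; print(np.linalg.norm(v)); a0=np.arctan2(v[1],v[0])
case=np.array([51.6,290]); case/=np.linalg.norm(case)
ac=np.arctan2(-case[1],-case[0]); print('cover angle',a0-ac)
def pose(a,r=36): return [piv[0]+r*np.cos(a),piv[1]+r*np.sin(a)],[P,0,a+P]
xy,o=pose(a0)
robot.move_ptp([*xy,250],o); robot.move_gripper(.33)
robot.move_linear([*xy,140]); hit=robot.move_linear([*xy,104],speed=60,f_stop=6); print('hit',hit,robot.current_tcp_pos())
if not hit:
    for a in np.linspace(a0,ac+1.6,8)[1:]:
        xy,o=pose(a); robot.move_linear([*xy,104],o,speed=60); print(np.round(robot.current_contact_force(),1))
    robot.move_linear([*xy,250])
print(robot.current_t(),robot.current_tcp_pos())
E
```

```text
wandtop [461.3 329.8 215.4] [1.  0.4 0.4 0.7] wrist only [461.2 329.3 214.2] [0.1 0.1]
knob [533.9  27.6 120.7] [1.1 0.8 0.3 0.9] wrist only [533.9  26.7 118.8] [0.1 0.1]
pivot [533.1  63.5  95.9] [1.8 1.4 1.5 1.2] wrist only [532.8  62.3  97.1] [0.1 0.1]
35.86247279983127
cover angle 0.1980335596916487
hit False [534.05138614  27.47477726 103.95874551]
[ 0.3  0.2 -0.1]
[-0.4  0.8  0.7]
[ 0.2 -0.4 -0.2]
[ 0.1  0.2 -0.8]
[-0.1  0.1 -0.2]
[-0.2  0.2  0.2]
[-0.2  0.  -0.2]
14.425 [568.15787682  58.22905532 248.93559154]
```

```bash
python3 - <<'E'
from h import *
P=np.pi
for f,p,o in(('p1',[597,29,250],P),('p2',[527,-41,250],P/2),('p3',[457,29,250],0)):
    robot.move_ptp(p,[P,0,o]); robot.sleep(.2); shot('wrist',f)
shot('side','side1')
print(robot.current_t())
def crop(f,w=100,h=75,s=4):
    d=load(f); x,y=proj(d,[532,42,92]); x=int(x)-w//2;y=int(y)-h//2; print(f,x,y)
    return cv2.resize(d['img'][y:y+h,x:x+w],None,fx=s,fy=s,interpolation=cv2.INTER_CUBIC)
cs=[crop(f) for f in('p1','p2','p3','side1')]
cv2.imwrite('pics/c3.png',np.vstack([np.hstack(cs[:2]),np.hstack(cs[2:])]))
E
```

```text
18.2917
p1 281 119
p2 274 96
p3 252 104
side1 263 239
```

View pics/c3.png

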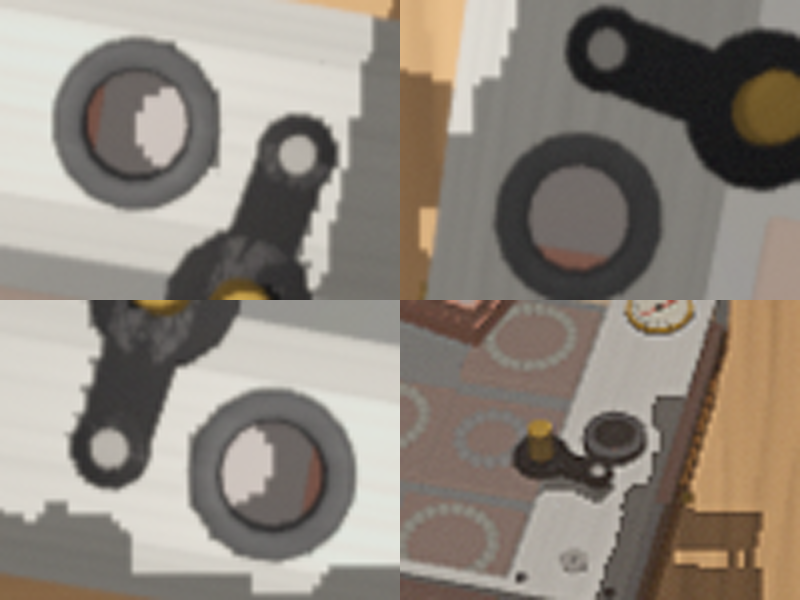

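The cover is swung well aside and the bore is fully open. The collar centre in crop pixels is p1 (136,123.5), p2 (178,215.5) and p3 (272.5,174), and the pivot is p1 (297,153), p2 (207,49) and p3 (109,147).

```bash
cat > port.py <<'E'
from h import *
O={'p1':(281,119),'p2':(274,96),'p3':(252,104)}
def pts(c): return [ray(load(f),*(np.array(O[f])+np.array(q)/4-.375)) for f,q in zip(O,c)]
r=pts([(136,123.5),(178,215.5),(272.5,174)]); port,e=tri(r)
E
python3 - <<'E'
from port import *
print('port',port.round(1),np.round(e,1)); 
print('on z92',[(a+b*(92-a[2])/b[2])[:2].round(1) for a,b in r])
q=pts([(297,153),(207,49),(109,147)]); x,e2=tri(q); print('pivot',x.round(1),np.round(e2,1)); print('z96.5',[(a+b*(97-a[2])/b[2])[:2].round(1) for a,b in q])
print('dist',np.linalg.norm((x-port)[:2]),(x-port)[:2]/36)
E
```

```text
port [526.7  26.8  63.8] [0.3 0.4 0.3]
on z92 [array([526.1,  26.9]), array([526.6,  28. ]), array([527.2,  26.7])]
pivot [532.8  63.2  87.1] [0.1 0.2 0.1]
z96.5 [array([532.3,  62.3]), array([532.7,  62.3]), array([532.9,  62.3])]
dist 36.9581710080076 [0.17132045 1.01222005]
```

```bash
python3 - <<'E'
from port import *
d=load('side1'); print('port height check',*tri(r+[ray(d,263+213/4-.4,239+138/4-.4)]))
P=np.pi; o=[P,0,2.44]; w=[461.2,329.4]
robot.move_ptp([*w,290],o); robot.move_gripper(.7)
print(robot.move_linear([*w,157],speed=120,f_stop=8),robot.current_tcp_pos())
robot.move_gripper(0); robot.sleep(.3)
print('grip',robot.current_gripper_width()*93,robot.current_finger_force(),np.round(robot.current_contact_force(),1))
print(robot.move_linear([*w,300],speed=90), np.round(robot.current_contact_force(),2)); robot.sleep(.3)
print(np.round(robot.current_ft_torque(),2),robot.current_t())
shot('side','side2'); shot('scene','scene2'); print(robot.current_tcp_pos())
E
```

```text
port height check [527.07468949  27.16673008  86.51344178] [np.float64(0.8743816434615331), np.float64(0.8460418885345442), np.float64(0.45401697742035335), np.float64(1.3522439939081652)]
False [461.76248441 329.67234774 157.84039338]
grip 27.35981870739267 29.99393105506897 [-0.1  0.1  1. ]
False [-0.73  0.25 -1.94]
[-0.03 -0.15  0.01] 24.9333
[461.18359061 329.38094778 299.91790509]
```

```bash
python3 - <<'E'
from port import *
robot.move_linear([526.5,27.0,300],speed=120)
robot.move_linear([526.5,27.0,252],speed=60); robot.sleep(.5)   # tip about z 111
print(robot.current_t(),robot.current_tcp_pos(),robot.current_eef_rot())
cs=[]
for n in('scene','side'):
    d=shot(n,n+'3'); u,v=proj(d,[526.5,27,125]); x,y=int(u)-35,int(v)-50; print(n,x,y)
    cs.append(cv2.resize(d['img'][y:y+100,x:x+66],None,fx=6,fy=6,interpolation=cv2.INTER_CUBIC))
cv2.imwrite('pics/c4.png',np.hstack(cs))
E
```

```text
29.2083 [526.5068258   26.99575514 252.07020932] [3.14150667e+00 7.85758974e-05 2.43993978e+00]
scene 294 204
side 281 211
```

View pics/c4.png

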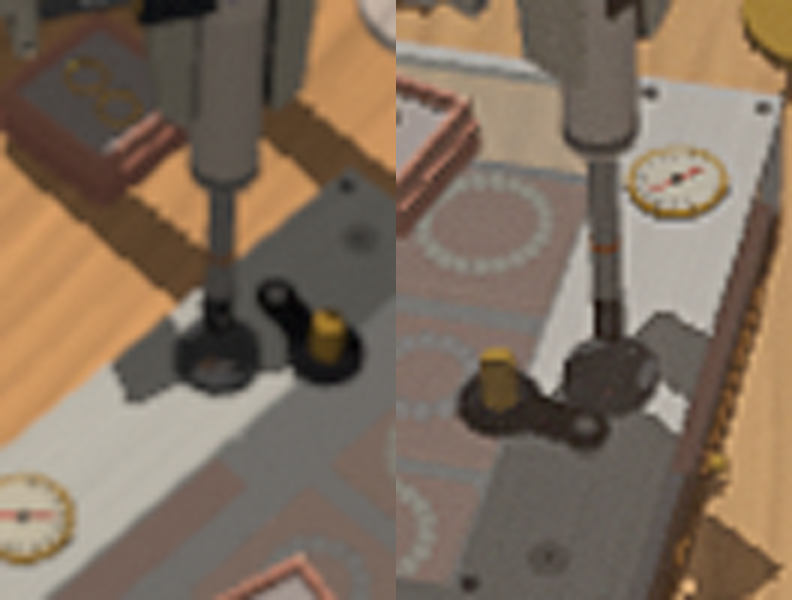

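The scene view has the mark at crop (222,259), the tip at about (217,318) and the collar at (219,355). The side view has the mark at (603-396,247), the tip at about (608-396,333) and the collar at (612-396,375). The wand is over the bore, so I'll check the residuals.

```bash
python3 - <<'E'
from port import *
s,d=load('scene3'),load('side3')
S=lambda a,b:np.array([294,204])+np.array([a,b])/6-.42
D=lambda a,b:np.array([281,211])+np.array([a-396,b])/6-.42
print('mark',*tri([ray(s,*S(222,259)),ray(d,*D(603,247))]))
print('shoulder ctr',*tri([ray(s,*S(223,178)),ray(d,*D(600,140))]))
# outer rim centre, fit by dark ring columns/rows
print('collar',*tri([ray(s,*S(218,352)),ray(d,*D(612,372))]))
for z in(161,211,92): print(z,(proj(s,[526.5,27,z])-[294,204]+.42)*6,(proj(d,[526.5,27,z])-[281,211]+.42)*6+[396,0])
E
```

```text
mark [528.14339549  27.48966845 156.04748824] [np.float64(0.22824570163547236), np.float64(0.22824570163532534)]
shoulder ctr [527.6212396   26.49133742 208.67828184] [np.float64(0.2739861449009296), np.float64(0.27398614490097345)]
collar [527.105048    28.39077892  89.28278177] [np.float64(0.5913247890665134), np.float64(0.5913247890662461)]
161 [217.76708791 250.27787615] [606.49568266 236.83502494]
211 [220.86611262 171.86531306] [602.05651151 136.47465539]
92 [213.8534063  349.30316154] [612.16900864 365.09705229]
```

```bash
python3 - <<'E'
from port import *
print(robot.move_linear([526.2,27.5,252],speed=20),np.round(robot.current_contact_force(),2))
print(robot.move_linear([526.2,27.5,195],speed=30,f_stop=3)); robot.sleep(.5)
print(robot.current_t(),robot.current_tcp_pos(),np.round(robot.current_contact_force(),2))
cs=[]
for n in('scene','side'):
    d=shot(n,n+'4'); u,v=proj(d,[526.5,27,100]); x,y=int(u)-20,int(v)-30; print(n,x,y)
    cs.append(cv2.resize(d['img'][y:y+60,x:x+40],None,fx=10,fy=10,interpolation=cv2.INTER_CUBIC))
    # orange centroid before (3) and now (4)
    for k in '34':
        e=load(n+k); c=proj(e,[526.5,27,160 if k=='3' else 102]).astype(int); im=e['img'].astype(int)
        b=im[c[1]-10:c[1]+10,c[0]-6:c[0]+6]; wt=np.clip(b[...,2]-b[...,0]-25,0,None); yy,xx=np.mgrid[:20,:12]
        print(n,k,c[0]-6+(wt*xx).sum()/wt.sum(),c[1]-10+(wt*yy).sum()/wt.sum(),wt.max(),(wt>0).sum())
cv2.imwrite('pics/c5.png',np.hstack(cs))
E
```

```text
False [ 0.18 -0.62 -2.91]
False
32.1083 [526.20894695  27.50672518 195.0034474 ] [ 0.38 -0.65 -1.76]
scene 309 229
scene 3 327.10014306151646 241.14894293435066 84 136
scene 4 324.7121212121212 251.77489177489178 28 28
side 296 239
side 3 316.5244299674267 245.64657980456025 68 44
side 4 316.43617021276594 269.82978723404256 42 10
```

View pics/c5.png

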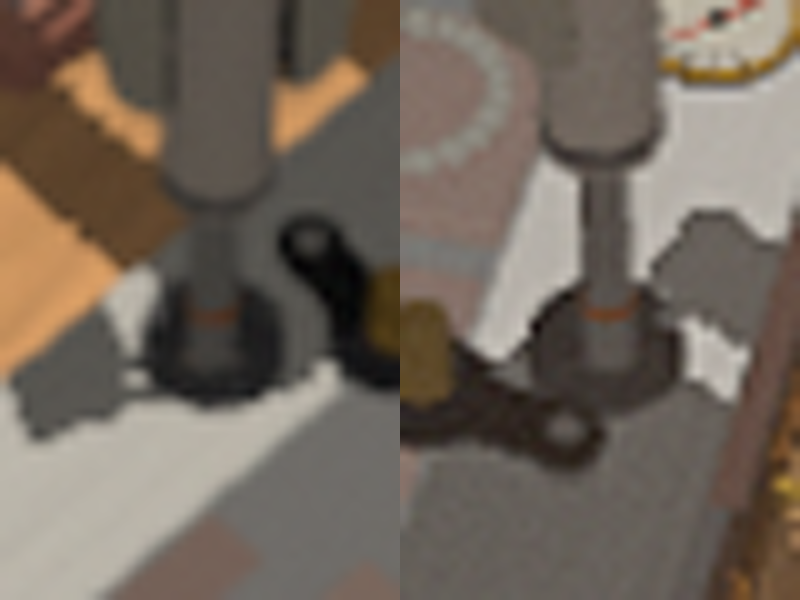

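Both views show the shaft inside the bore and almost centred, about 0.7 mm towards -x: shaft at 213 against collar 215.5 in the scene crop, 610 against 606.5 in the side crop. The mark is still above the rim. I'll correct this and lower to depth.

```bash
python3 - <<'E'
from port import *
robot.move_linear([526.8,27.5,195],speed=10)
print(robot.move_linear([526.8,27.5,183],speed=15,f_stop=3)); robot.sleep(.6)
print(robot.current_t(),robot.current_tcp_pos(),np.round(robot.current_contact_force(),2))
cs=[]
for n in('scene','side'):
    d=shot(n,n+'5'); u,v=proj(d,[526.5,27,100]); x,y=int(u)-20,int(v)-30
    cs.append(cv2.resize(d['img'][y:y+60,x:x+40],None,fx=10,fy=10,interpolation=cv2.INTER_CUBIC))
    e=np.array(d['eye'])[:2]-[526.5,27]; e/=np.linalg.norm(e)
    pr=lambda p:((proj(d,p)-[x,y]+.45)*10).round(0)
    for nm,q in(('mark front exp',[*(np.array([526.5,27])+6*e),92]),('rim near outer',[*(np.array([526.5,27])+19*e),92]),('rim far outer',[*(np.array([526.5,27])-19*e),92]),('strip near',[*(np.array([526.5,27])+19*e),84])): print(n,nm,pr(q))
cv2.imwrite('pics/c6.png',np.hstack(cs))
E
```

```text
False
34.0083 [526.79630311  27.48970216 183.02451524] [ 0.58 -0.28 -1.08]
scene mark front exp [206. 352.]
scene rim near outer [204. 393.]
scene rim far outer [209. 273.]
scene strip near [204. 411.]
side mark front exp [211. 348.]
side rim near outer [213. 389.]
side rim far outer [208. 270.]
side strip near [214. 412.]
```

View pics/c6.png

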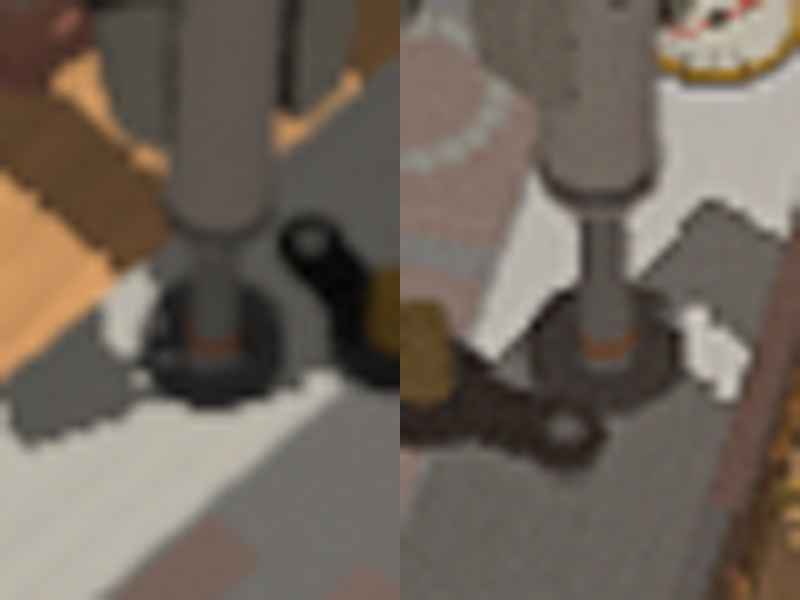

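The mark is at rim level: row 345–347 against 348–352 expected. The shaft is centred, 215 against collar 215 in the scene view and 608 against 606.5 in the side view, with no contact force.

```bash
python3 -c "
from bench import robot
robot.sleep(.5); print(robot.current_joint_vel(),robot.current_t()); print(robot.hand_in())"
```

```text
[-0.00122083 -0.00072955 -0.0009371  -0.00030603 -0.0004121  -0.00046819] 34.6083
the job is handed in; nothing more can be done
None
```

I handed the job in at 34.6 s: the cover is swung well aside, and the arm is holding the wand steady and centred in the port, with its orange mark at the rim to within the cameras' accuracy and no sign of it touching the case.

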